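Refit the label holder from a pile of parts

TASK

The parts of the label holder have been left in a pile on top of a roll of brown packing tape. Take the pile apart and refit the holder: onto its upright post goes first the grey plastic spacer, on it the roll of labels, and on top the metal retaining ring, each lying flat; the roll of brown packing tape goes flat into the shallow round dish. You may put parts down on the table meanwhile; leave everything else on the table where it is.

Things in the scene. Friction and masses are not known exactly. Their poses are not given: they have to be found in the camera images.
- tape_roll: Roll of brown paper packing tape lying flat, bottom of the pile: ring of 96 mm outer diameter, core hole 48 mm across (wall 24 mm thick), 18 mm high. Loose. Origin: centre of its underside, z up. Lies on the table at the start. Can be gripped radially across its wall with one finger in the core.
- label_roll: Roll of white paper labels with a cardboard core, flat on the tape roll at the start: 66 mm outer diameter, 30 mm high, through-hole 26 mm. Loose. Origin: centre of its underside, z along its axis.
- spacer: Grey plastic spacer, flat on the label roll at the start: ring of 50 mm outer diameter, 12 mm high, through-hole 26 mm. Loose. Origin: centre of its underside, z along its axis.
- retaining_ring: Plain bare-metal (aluminium) retaining ring, top of the pile at the start: 40 mm outer diameter, 16 mm high, through-hole 26 mm. Loose. Origin: centre of its underside, z along its axis. In the pile the axes of the parts are up to about 5 mm apart.
- label_holder: Label holder fixed to the table: grey round base, 110 mm diameter, 12 mm high, with a vertical steel post of 16 mm diameter in its middle whose tapered tip (from 70 mm up) ends 80 mm above the table at 6 mm diameter. Origin: centre of the base's underside, on the table, on the post's axis. Fitted parts rest at 12 mm (spacer), 24 mm (label roll) and 54 mm (retaining ring) above the table.
- tape_dish: Shallow round grey plastic dish fixed to the table: 132 mm outer diameter, inner floor 4 mm above the table, rim 7 mm above the table, about 120 mm clear inside. Origin: centre of its underside, on the table.
- bag_roll_front (a point): Obstacle: middle of the robot-side face of the fixed bag-roll stand's front roll, at its underside, 280 mm above the table. The roll reaches 440 mm up and runs 130 mm to either side, parallel to the table's front edge: towards (-0.5, 0.87) and (0.5, -0.87) in world x, y. A hand working on the table is as tall, so keep hand and wrist on the robot's side and pass in front of it.
- date_stamp: Bystander, loose: wooden date stamp standing upright, foot 26 x 46 mm, 70 mm high. Origin: centre of its underside.
- marker: Bystander, loose: felt marker lying flat, 130 mm long along its x axis, 17 mm thick. Origin: under its middle, on the table.
- gold_jar: Bystander, loose: jar with a gold-coloured lid, 72 mm diameter, 82 mm high. Origin: centre of its underside.

How it is judged:
On the way, in this order (a step that is already met when the one before it is completed fails the run):
1. the spacer lies flat on the holder's base, round the post (horizontal distance between spacer and label_holder below 0.01 m and height (world z) of spacer between 0.008 and 0.016 m and angle between spacer's own z axis and vertical below 0.12 rad), for 0.2 s.
2. the label roll lies on the spacer, round the post (horizontal distance between label_roll and label_holder below 0.01 m and height (world z) of label_roll between 0.02 and 0.028 m and angle between label_roll's own z axis and vertical below 0.12 rad), for 0.2 s.
3. the retaining ring lies on the label roll, round the post (horizontal distance between retaining_ring and label_holder below 0.01 m and height (world z) of retaining_ring between 0.05 and 0.058 m and angle between retaining_ring's own z axis and vertical below 0.12 rad), for 0.2 s.
At the end, for the whole second after the job is handed in: On the holder's post, flat (tilt below 0.12 rad), within 10 mm of its axis and within 4 mm of their resting heights, lie the spacer (12 mm), label roll (24 mm) and retaining ring (54 mm) in this order from below; the tape roll lies flat in the dish, within 15 mm of its centre; all at rest (all of step 1 and all of step 2 and all of step 3 and horizontal distance between tape_roll and tape_dish below 0.015 m and height (world z) of tape_roll between 0.001 and 0.0075 m and angle between tape_roll's own z axis and vertical below 0.12 rad and linear speed of each of spacer, label_roll, retaining_ring, tape_roll below 0.02 m/s and angular speed of each of spacer, label_roll, retaining_ring, tape_roll below 0.3 rad/s); the robot touches nothing.
It fails at once if the date stamp is moved by more than 30 mm or knocked over (distance of date_stamp from where it was at the start of the episode above 0.03 m or angle between date_stamp's own z axis and vertical above 0.5 rad).
It fails at once if the marker is moved by more than 30 mm or knocked over (distance of marker from where it was at the start of the episode above 0.03 m).
It fails at once if the gold jar is moved by more than 30 mm or knocked over (distance of gold_jar from where it was at the start of the episode above 0.03 m or angle between gold_jar's own z axis and vertical above 0.5 rad).
It also fails if it takes over 144 s, if anything falls off the work surface, if the arm or the gripper's body presses on something with over 40 N, if the wrist force passes 120 N, or if a joint passes its speed limit or range.

ROBOT

A 6-joint arm with a two-finger parallel gripper is mounted at the origin on a cart in front of the work surface, level with it; the furniture and walls round the work are solid. World frame = base frame: x ahead of the robot, y to its left, z up, the work surface at z = 0. Lengths are in m, angles in rad, forces in N, time in s.
With the tool pointing down it reaches from about 0.25 to 0.725 m from the base axis. Payload 4 kg.
Tool frame: the origin (TCP) lies on the centre line of the jaws, within the pads' length; the fingertips stand 22 mm ahead of it and the grasp point (between the pads) lies 3 mm ahead of it; z points along the fingers, y is the line along which they close (so a half turn about z gives the same grasp; the last joint's range is limited). The gripper opens to 85 mm and grips with 20 to 120 N. Pads are 22 mm wide; open, the fingers measure 114 mm over their backs; the gripper's body (76 mm by 85 mm) begins 54 mm behind the grasp point. The pads swing forward as they close: fully open they stand 13 mm farther back than shut.
Start: joints at [1.291, 0.241, 0.005, 1.335, 0, 1.571], TCP at [0.138, 0.481, 0.253] pointing down, gripper open.
Joint ranges: [-2.72, 2.72], [-1.05, 1.87], [-1.09, 1.28], [-1.99, 2.15], [-1.42, 1.44], [-3.14, 3.14]. Speed limits (rad/s): [2.79, 2.79, 3.14, 3.14, 3.14, 3.14].

INTERFACE

Orientations are given as a unit quaternion [x, y, z, w].
In Python, from workcell import bot gives the robot as it stands.
- The arm moves only by the shell command python3 -m inch 'ROWS'. ROWS is JSON, one flat list of numbers, 7 for each row, row after row: the shift along the world's x, y, z in mm, then the turn, a rotation vector about the world's x, y, z in rad, then the opening in per cent of the stroke, from 0 (shut) to 100 (fully open). A call has 1 to 8 rows; each row is the pose to reach, as a shift and turn from the pose commanded when the call began; what a row does not reach only later rows make up. A row lasts 1/12 s, in which the tool goes at most 41.7 mm and 7.16 degrees, less where a joint would pass 70% of its speed; a pose out of reach is approached as far as the arm can. A call with a gripper value outside its range is refused whole. The fingers move at their own pace and stop on an object; the grip force is fixed at half the most. Time passes only in rows, so rows that repeat a pose let the fingers close. It gives the time, the measured TCP pose, the force, the opening and the grip force at its end, in the units of the state.
- bot.get_obs(): the state, without advancing time (a new reading comes with each control period).
- bot.camera(name): name is "side" or "top"; returns the picture (400x640x3 uint8, blue, green, red); there is no depth.
- bot.camera_info(name): a dict with "intrinsics" (3x3 intrinsics, pixels), "camera_from_world" (4x4, takes a point from world to camera coordinates). Camera axes: x right, y down, z forward; pixel columns grow to the right and rows downward; lengths in m; the calibration is good to about 2 mm. A picture is of the moment at which its call begins. camera_info takes no time and is no camera call.
- bot.job_done(): hands the job in; it is judged then, once.
Trained networks look in the newest picture that a camera, given by its name, has taken for a name from the list of things; names that differ only in an ending like _2 or _b are one class to them, and where a whole thing is asked for, a point or a joint stands for the part that bears it (a point fixed in the world has none). Each returns a list of dicts, best first, with "confidence" (0 to 1); they miss things now and then, are a little off and sometimes report something else, mostly with a low value. They report only what shows in the picture. A call takes as long as a camera call.
- bot.silhouettes(camera, target): "mask" (400x640 bool, what is visible of it) and "uv" ([column, row] in pixels, amid what is visible of it).
- bot.spot_point(camera, target): "uv" ([column, row] in pixels: a listed point, or the origin of a listed thing).
The state is a dict: "clock": time; "joint_pos": joint angles; "joint_vel": joint speeds; "tau": joint torques, N m; "eef_pos": TCP position; "tool_rot": TCP orientation; "ft_force": force on the tool from outside, world axes, zero at the start; "ft_torque": the same for the moment, N m; "grip_width": finger opening in m; "grasp_force": force on a finger pad.
Only numpy, scipy, OpenCV 4.12 (cv2) and the standard library are available. Lean on these libraries where they do the work, as an engineer would, in place of code of your own. Each camera call takes 0.05 s, during which the arm holds its last target. There are 200 camera calls.

## Working session

There is one attempt and no reset: what is moved stays moved. The work goes in short steps, Python scripts to look and compute and a shell command to move; the robot and the scene stay as the last step left them, time stands still between calls to the robot, and variables do not carry over. Pictures are saved under pics/ and viewed, at most 17 in all, crops included, and the job is handed in when it is done.

```bash
ls; mkdir -p pics
cat > h.py <<'E'
import numpy as np, cv2
from workcell import bot
def ray(cam,uv):
    i=bot.camera_info(cam);K=np.array(i["intrinsics"]);T=np.array(i["camera_from_world"])
    d=T[:3,:3].T@np.linalg.solve(K,[uv[0],uv[1],1.]);o=-T[:3,:3].T@T[:3,3]
    return o,d
def onz(cam,uv,z):
    o,d=ray(cam,uv);return o+d*(z-o[2])/d[2]
def proj(cam,P):
    i=bot.camera_info(cam);K=np.array(i["intrinsics"]);T=np.array(i["camera_from_world"])
    p=K@(T[:3,:3]@np.asarray(P,float)+T[:3,3]);return p[:2]/p[2]
def tri(uvs,uvt):
    A=np.zeros((3,3));b=np.zeros(3)
    for o,d in(ray("side",uvs),ray("top",uvt)):
        d=d/np.linalg.norm(d);M=np.eye(3)-np.outer(d,d);A+=M;b+=M@o
    return np.linalg.solve(A,b)
E
python3 - <<'E'
from h import *
np.set_printoptions(precision=4,suppress=True)
for c in("top","side"):
    cv2.imwrite(f"pics/{c}0.png",bot.camera(c)); print(c,ray(c,(320,200)))
for n in "tape_roll label_roll spacer retaining_ring label_holder tape_dish bag_roll_front date_stamp marker gold_jar".split():
    for c in("top","side"):
        r=bot.spot_point(c,n)[:2]
        for q in r: print(n,c,np.round(q["uv"],1),round(q["confidence"],2),onz(c,q["uv"],0)[:2])
o=bot.get_obs();print(o["clock"],o["eef_pos"],o["tool_rot"],o["grip_width"])
E
```

```text
pics
top (array([0.3597, 0.1393, 1.1633]), array([ 0.1843,  0.0025, -0.983 ]))
side (array([ 0.9323, -0.9332,  0.7749]), array([-0.3002,  0.8271, -0.4753]))
tape_roll top [346.9 238.2] 0.72 [0.4535 0.0581]
tape_roll side [279.5 259.7] 0.83 [0.4501 0.062 ]
label_roll top [347.1 234.2] 0.68 [0.4662 0.0571]
label_roll side [278.  253.9] 0.55 [0.4351 0.0861]
label_roll side [330.6 284.3] 0.51 [0.6152 0.0029]
spacer top [346.1 231.2] 0.58 [0.4758 0.0601]
spacer top [218.9 209.9] 0.27 [0.5488 0.468 ]
spacer side [280.8 246. ] 0.45 [0.427  0.1244]
retaining_ring top [335.2 191. ] 0.6 [0.607  0.0926]
retaining_ring top [345.9 234.5] 0.51 [0.4653 0.061 ]
retaining_ring side [314.1 165.8] 0.66 [0.331  0.6671]
retaining_ring side [357.7 198. ] 0.55 [0.5584 0.4649]
label_holder top [420.9 184.3] 0.9 [ 0.6264 -0.187 ]
label_holder side [313. 337.] 0.77 [ 0.6357 -0.1828]
tape_dish top [238.3 256. ] 0.89 [0.4011 0.4014]
tape_dish side [303.8 202.9] 0.7 [0.3986 0.3807]
tape_dish side [313.4 336.1] 0.39 [ 0.6356 -0.18  ]
bag_roll_front top [333.7 189.4] 0.82 [0.6124 0.0974]
bag_roll_front side [316.1 162.6] 0.96 [0.3283 0.6974]
bag_roll_front side [279.4 254.3] 0.35 [0.4396 0.0854]
date_stamp top [359.3 186.1] 0.61 [0.6225 0.0139]
date_stamp side [331.  282.2] 0.57 [0.6135 0.0112]
date_stamp side [312.8 335.6] 0.21 [ 0.6339 -0.1789]
marker top [300.  248.5] 0.79 [0.4225 0.207 ]
marker side [290.7 231.9] 0.54 [0.4254 0.2022]
gold_jar top [217.8 205.7] 0.77 [0.5626 0.472 ]
gold_jar top [242. 260.] 0.38 [0.3885 0.3894]
gold_jar side [359.1 197. ] 0.69 [0.561  0.4731]
1.1 [0.1381 0.4806 0.2533] [0.1395 0.9902 0.     0.    ] 0.08547022321732513
```

View pics/top0.png

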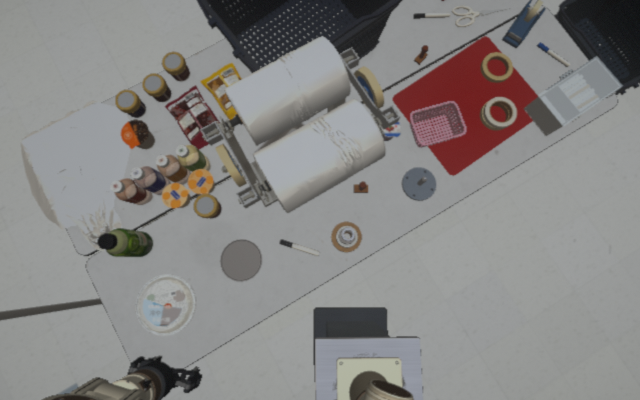

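View pics/side0.png

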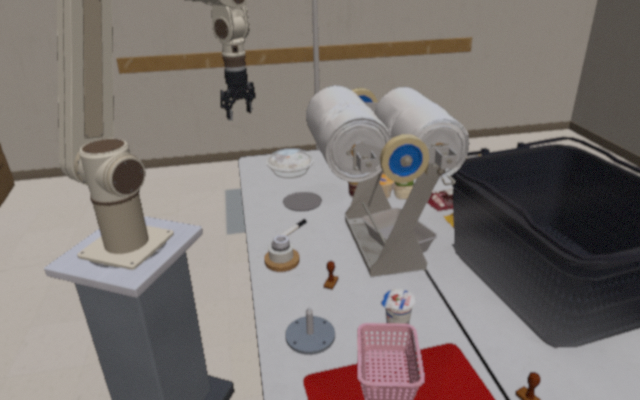

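The top view shows the pile at about (346,237), the holder at (419,184), the dish at (241,260), the stamp at (361,187) and the marker at (300,248). The side view agrees: pile (281,252), holder (311,334), dish (302,201). Next I take masks and a zoomed montage to get finer positions.

Run:
```python
from h import *
np.set_printoptions(precision=4,suppress=True)
I={c:bot.camera(c) for c in("top","side")}
def crop(im,u,v,w,h,s): return cv2.resize(im[v-h//2:v+h//2,u-w//2:u+w//2],None,fx=s,fy=s,interpolation=cv2.INTER_CUBIC)
m=np.vstack([np.hstack([crop(I["top"],346,236,40,30,10),crop(I["side"],281,252,40,30,10)]),np.hstack([crop(I["top"],419,184,40,30,10),crop(I["side"],311,328,40,30,10)])])
cv2.imwrite("pics/m1.png",m)
print("bag",tri((316.1,162.6),(333.7,189.4)))
for n,zs in dict(tape_roll=(.018,),label_roll=(.048,),spacer=(.06,),retaining_ring=(.076,),label_holder=(.012,),tape_dish=(.007,),date_stamp=(0,),marker=(0.008,),gold_jar=(.082,)).items():
  for c in I:
    for q in bot.silhouettes(c,n)[:2]:
        M=q["mask"].astype(np.uint8);cs=cv2.findContours(M,0,1)[0]
        if not cs: continue
        k=max(cs,key=cv2.contourArea)[:,0]
        W=np.array([onz(c,p,zs[0])[:2] for p in k])
        (x,y),r=cv2.minEnclosingCircle(W.astype(np.float32))
        print(n,c,round(q["confidence"],2),M.sum(),np.array([x,y,r]), k.min(0),k.max(0))
```

```text
bag [0.5493 0.1067 0.2815]
tape_roll top 0.73 300 [0.459  0.0635 0.0473] [331 222] [360 251]
tape_roll side 0.67 397 [0.4672 0.0391 0.0531] [264 251] [299 272]
label_roll top 0.66 140 [0.4558 0.0653 0.0331] [336 226] [356 247]
label_roll side 0.79 280 [0.4735 0.0296 0.0428] [269 245] [292 262]
spacer top 0.4 86 [0.4546 0.0644 0.0251] [339 232] [354 243]
retaining_ring top 0.61 47 [0.4599 0.0658 0.0161] [342 229] [348 239]
retaining_ring side 0.42 165 [0.4666 0.045  0.0314] [274 234] [288 247]
label_holder top 0.63 903 [ 0.628  -0.1747  0.0563] [402 167] [435 200]
label_holder side 0.64 1683 [ 0.6265 -0.176   0.072 ] [284 308] [334 354]
tape_dish top 0.76 1373 [0.3895 0.3933 0.0657] [220 239] [261 280]
tape_dish side 0.61 615 [0.3905 0.3777 0.0696] [283 192] [321 211]
tape_dish side 0.56 341 [0.4457 0.0852 0.05  ] [268 244] [293 263]
date_stamp top 0.24 122 [0.4673 0.0545 0.0232] [341 228] [354 240]
date_stamp side 0.68 261 [0.6002 0.0408 0.0595] [324 261] [338 289]
date_stamp side 0.19 610 [0.3863 0.3891 0.0688] [283 192] [321 211]
marker top 0.67 201 [0.4253 0.2115 0.0619] [280 240] [317 254]
marker top 0.4 51 [0.4504 0.0631 0.0215] [339 236] [352 243]
marker side 0.48 141 [0.4324 0.2179 0.0509] [283 220] [305 235]
gold_jar top 0.73 544 [0.5478 0.481  0.044 ] [193 193] [220 217]
gold_jar side 0.65 68 [0.5649 0.3659 0.0442] [349 183] [354 196]
```

View pics/m1.png

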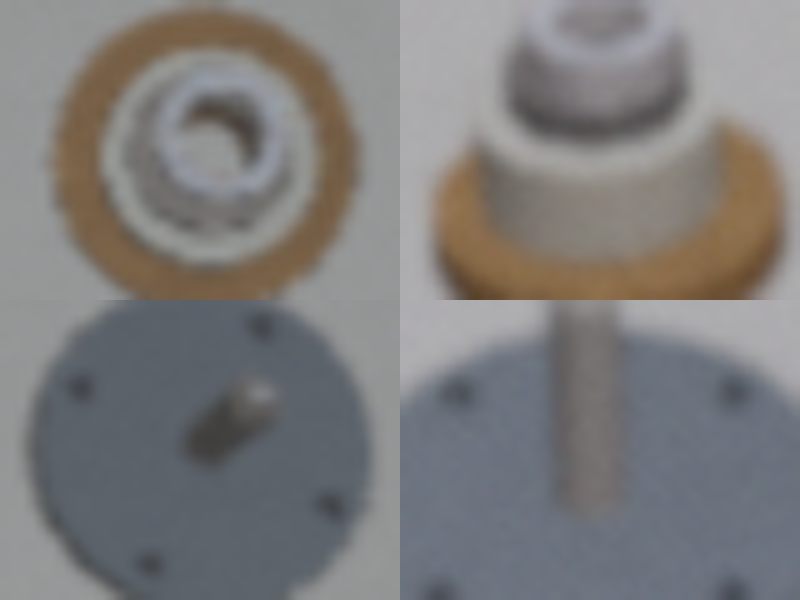

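The montage shows the pile with the tape centred near crop (205,158), the label roll at (210,156) and the ring top at (223,132). The post tip is at (258,390). The parts are concentric to within a few mm. I now turn these into positions.

Run:
```python
from h import *
np.set_printoptions(precision=4,suppress=True)
f=lambda x,y,u0,v0:(u0+(x+.5)/10-.5,v0+(y+.5)/10-.5)
for n,x,y,z in(("tape",205,158,.018),("label",210,156,.048),("ring",223,132,.076)): print(n,onz("top",f(x,y,326,221),z))
print("post",onz("top",f(260,390,399,169),.078))
# side: ring left/right edges & label; predicted side pixel axis
p=f(199,20,261,237); print("ring side",onz("side",p,.076))
p=f(203,165,261,237)
print("label side mid of top ellipse",onz("side",f(205,110,261,237),.048), "tape side",onz("side",f(210,200,261,237),.018))
for P in((.627,-.176,.012),(.627,-.176,.08)): print("holder pred",proj("side",P),proj("top",P))
# refine circles with Hough-free: fit ellipse of base in masks at top
for n,z in(("label_holder",.012),("tape_dish",.007),("tape_roll",.018)):
    bot.camera("top"); M=bot.silhouettes("top",n)[0]["mask"].astype(np.uint8)
    k=max(cv2.findContours(M,0,1)[0],key=cv2.contourArea); h=cv2.convexHull(k)[:,0]
    W=np.array([onz("top",p,z)[:2] for p in k[:,0]]);A=np.c_[2*W,np.ones(len(W))]
    s=np.linalg.lstsq(A,(W**2).sum(1),rcond=None)[0];print(n,s[:2],np.sqrt(s[2]+s[0]**2+s[1]**2))
print("edge",onz("top",(210,343),0),onz("top",(420,216),0),onz("top",(620,95),0))
```

```text
tape [0.4578 0.0619 0.018 ]
label [0.4559 0.0623 0.048 ]
ring [0.4605 0.0602 0.076 ]
post [ 0.5368 -0.1721  0.078 ]
ring side [0.4618 0.0526 0.076 ]
label side mid of top ellipse [0.4619 0.0523 0.048 ] tape side [0.4608 0.0538 0.018 ]
holder pred [310.1554 329.8591] [418.4635 183.3122]
holder pred [309.1536 305.6026] [424.2875 178.1932]
label_holder [ 0.6278 -0.1756] 0.055063929723618364
tape_dish [0.3899 0.3921] 0.06325576795247204
tape_roll [0.4583 0.0636] 0.04644845666025773
edge [0.1409 0.4796 0.    ] [ 0.5222 -0.1782  0.    ] [ 0.9309 -0.8832  0.    ]
```

```bash
python3 -m inch '[0,0,0,0,0,0,100]'
```

```text
clock: 2.48
eef_pos: [0.1381, 0.4806, 0.2533]
tool_rot: [0.139, 0.99, -0.0, 0.0]
ft_force: [-0.3, 0.2, 0.7]
grip_width: 0.0852
grasp_force: 0.0
```

Top-view fits: tape (0.458, 0.063), ring (0.460, 0.061), holder (0.628, -0.176) with r = 55 mm, which matches, and dish (0.390, 0.392). I move above the pile.

```bash
python3 -m inch '[24,-32,0,0,0,0,100,48,-63,0,0,0,0,100,73,-95,0,0,0,0,100,97,-126,0,0,0,0,100,121,-158,0,0,0,0,100,145,-190,0,0,0,0,100,170,-221,0,0,0,0,100,194,-253,0,0,0,0,100]' >/dev/null
python3 -m inch '[24,-32,0,0,0,0,100,48,-63,0,0,0,0,100,73,-95,0,0,0,0,100,97,-126,-10,0,0,0,100,110,-143,-30,0,0,0,75,128,-167,-60,0,0,0,65,128,-167,-90,0,0,0,65,128,-167,-90,0,0,0,65]'
python3 -m inch '[0,0,0,0,0,0,65,0,0,0,0,0,0,65,0,0,0,0,0,0,65]'
python3 - <<'E'
from h import *
o=bot.get_obs();print(o["eef_pos"],o["joint_pos"],o["grip_width"])
def crop(im,u,v,w,h,s): return cv2.resize(im[v-h//2:v+h//2,u-w//2:u+w//2],None,fx=s,fy=s,interpolation=cv2.INTER_CUBIC)
cv2.imwrite("pics/a1.png",np.hstack([crop(bot.camera("top"),346,232,66,66,6),crop(bot.camera("side"),281,235,66,66,6)]))
E
```

```text
clock: 3.82
eef_pos: [0.4568, 0.0586, 0.1579]
tool_rot: [0.141, 0.99, -0.001, -0.005]
ft_force: [-1.5, 0.3, -0.2]
grip_width: 0.0558
grasp_force: 0.0
clock: 4.07
eef_pos: [0.4612, 0.0614, 0.1654]
tool_rot: [0.139, 0.99, 0.001, 0.002]
ft_force: [0.0, -0.3, 0.2]
grip_width: 0.0557
grasp_force: 0.0
[0.4611918  0.06138168 0.16536888] [ 1.32267051e-01  2.30175411e-01 -2.47201763e-01  1.08977741e+00
  8.08766522e-05  4.10769640e-01] 0.055689807069489866
```

View pics/a1.png

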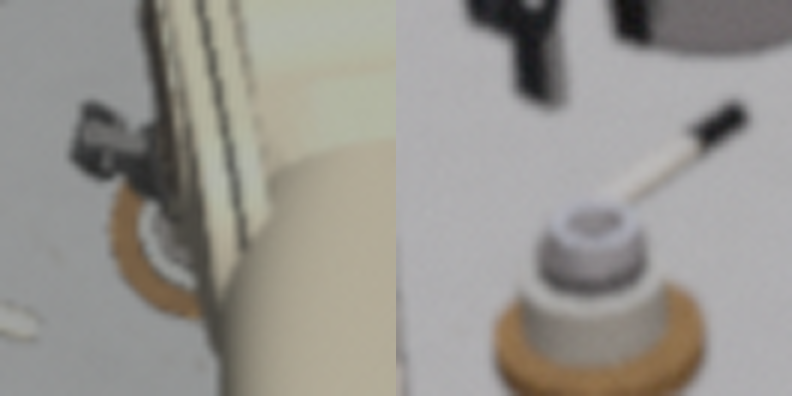

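Side view: the near fingertip is at about px (272.8,219.5), clear above the ring whose top centre is at (281,239). The top view is blocked by the arm. I check the fingertip offset from this.

Run:
```python
from h import *
t=np.array([.4612,.0614,.1654])
for s in(-.028,-.036):
  for d in(.012,.017,.022): print(s,d,proj("side",t+np.array([.276*s,.961*s,-d])))
for P in((.4605,.061,.076),(.4605,.061,.06),(.458,.063,0.018)): print(P,proj("side",P),proj("top",P))
```

```text
-0.028 0.012 [272.71346305 215.81650842]
-0.028 0.017 [272.84541207 217.53170252]
-0.028 0.022 [272.97686931 219.24050409]
-0.036 0.012 [270.64761014 217.16580504]
-0.036 0.017 [270.78404989 218.8864735 ]
-0.036 0.022 [270.91997876 220.60069917]
(0.4605, 0.061, 0.076) [281.25144166 236.80478413] [347.59822083 233.76538136]
(0.4605, 0.061, 0.06) [281.60527334 241.91668248] [347.2275839  234.26005917]
(0.458, 0.063, 0.018) [281.95150668 254.49476371] [345.6820184  236.29889809]
```

```bash
python3 -m inch '[0,-3,-30,0,0,0,75,0,-3,-50,0,0,0,75,0,-3,-65,0,0,0,75,0,-3,-75,0,0,0,75,0,-3,-80,0,0,0,75,0,-3,-80,0,0,0,75,0,-3,-80,0,0,0,75]'
python3 - <<'E'
from h import *
def crop(im,u,v,w,h,s): return cv2.resize(im[v-h//2:v+h//2,u-w//2:u+w//2],None,fx=s,fy=s,interpolation=cv2.INTER_CUBIC)
cv2.imwrite("pics/a2.png",crop(bot.camera("side"),281,240,50,50,11))
print(bot.get_obs()["eef_pos"])
E
```

```text
clock: 4.75
eef_pos: [0.4607, 0.058, 0.0842]
tool_rot: [0.139, 0.99, 0.0, 0.001]
ft_force: [0.0, -1.2, 0.2]
grip_width: 0.0639
grasp_force: 0.0
[0.46096892 0.05790241 0.08443156]
```

View pics/a2.png

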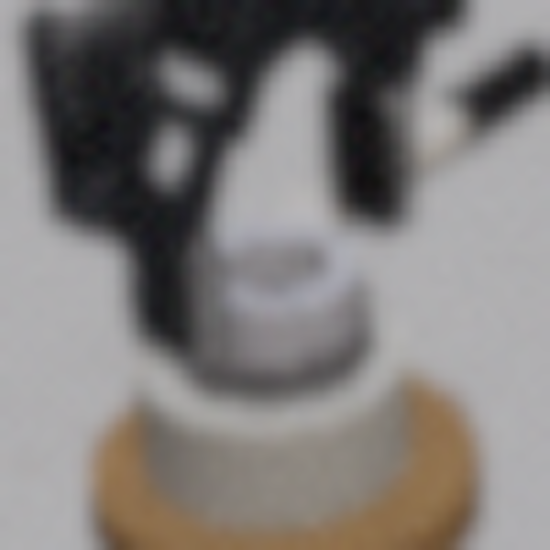

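The near finger stands at crop (170,345), left of the ring, with its tip at about spacer-top height, and there is no contact force. I close and lift slightly.

```bash
python3 -m inch '[0,0,0,0,0,0,30,0,0,0,0,0,0,30,0,0,0,0,0,0,30,0,0,0,0,0,0,30,0,0,0,0,0,0,30,0,0,0,0,0,0,30]' 
python3 -m inch '[0,0,2,0,0,0,30,0,0,6,0,0,0,30,0,0,12,0,0,0,30,0,0,20,0,0,0,30,0,0,30,0,0,0,30,0,0,30,0,0,0,30]'
python3 - <<'E'
from h import *
def crop(im,u,v,w,h,s): return cv2.resize(im[v-h//2:v+h//2,u-w//2:u+w//2],None,fx=s,fy=s,interpolation=cv2.INTER_CUBIC)
cv2.imwrite("pics/a3.png",crop(bot.camera("side"),281,235,60,60,9))
print(bot.get_obs()["eef_pos"])
E
```

```text
clock: 5.3
eef_pos: [0.4608, 0.0576, 0.0847]
tool_rot: [0.139, 0.99, 0.0, 0.001]
ft_force: [-0.9, -0.6, 6.7]
grip_width: 0.0356
grasp_force: 59.1
clock: 5.8
eef_pos: [0.4616, 0.0577, 0.1155]
tool_rot: [0.139, 0.99, 0.0, 0.002]
ft_force: [0.8, 0.5, -0.3]
grip_width: 0.0352
grasp_force: 59.9
[0.46124954 0.05768169 0.11467716]
```

View pics/a3.png

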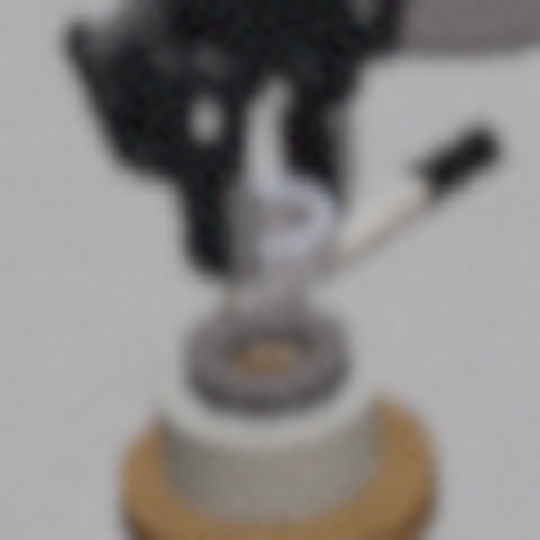

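The ring is lifted clear and the spacer is left with its hole at crop (270,352). The grip width of 35 mm, below the 40 mm diameter, suggests an off-centre grip, so I check.

```bash
python3 - <<'E'
from h import *
np.set_printoptions(precision=4,suppress=True)
f=lambda x,y:(251+(x+.5)/9-.5,205+(y+.5)/9-.5)
print("ring",onz("side",f(292,220),.106),"spacer hole",onz("side",f(268,352),.060))
print("expected ring px",proj("side",(.4612,.0577,.106)), f(292,220))
E
python3 -m inch '[20,-30,20,0,0,0,30,40,-60,40,0,0,0,30,60,-90,40,0,0,0,30,80,-118,40,0,0,0,30,80,-118,40,0,0,0,30,80,-118,40,0,0,0,30]'
python3 - <<'E'
from h import *
np.set_printoptions(precision=4,suppress=True)
t=np.array(bot.get_obs()["eef_pos"]);print(t)
I=bot.camera("side");p=proj("side",t+[0,0,-.012]).astype(int);print(p)
J=bot.camera("top");
def crop(im,u,v,w,h,s): return cv2.resize(im[v-h//2:v+h//2,u-w//2:u+w//2],None,fx=s,fy=s,interpolation=cv2.INTER_CUBIC)
cv2.imwrite("pics/a4.png",np.hstack([crop(I,p[0],p[1],36,36,11),crop(J,346,236,36,36,11)]))
for n,z in(("spacer",.06),("label_roll",.048),("tape_roll",.018)):
    for q in bot.silhouettes("top",n)[:1]:
        k=max(cv2.findContours(q["mask"].astype(np.uint8),0,1)[0],key=cv2.contourArea)
        W=np.array([onz("top",x,z)[:2] for x in k[:,0]]);s=np.linalg.lstsq(np.c_[2*W,np.ones(len(W))],(W**2).sum(1),rcond=None)[0]
        print(n,q["confidence"],s[:2],np.sqrt(s[2]+s[0]**2+s[1]**2))
E
```

```text
ring [0.4703 0.054  0.106 ] spacer hole [0.4606 0.0523 0.06  ]
expected ring px [280.3206 227.7394] (283.0, 229.0)
clock: 6.35
eef_pos: [0.5404, -0.0619, 0.1525]
tool_rot: [0.141, 0.99, 0.0, -0.0]
ft_force: [-0.0, 0.3, -0.8]
grip_width: 0.0352
grasp_force: 60.1
[ 0.5404 -0.0619  0.1525]
[290 246]
spacer 0.53 [0.4556 0.065 ] 0.02111083062815953
label_roll 0.5 [0.4556 0.0636] 0.029512734505549382
tape_roll 0.8 [0.4581 0.0633] 0.046019536017598166
```

View pics/a4.png

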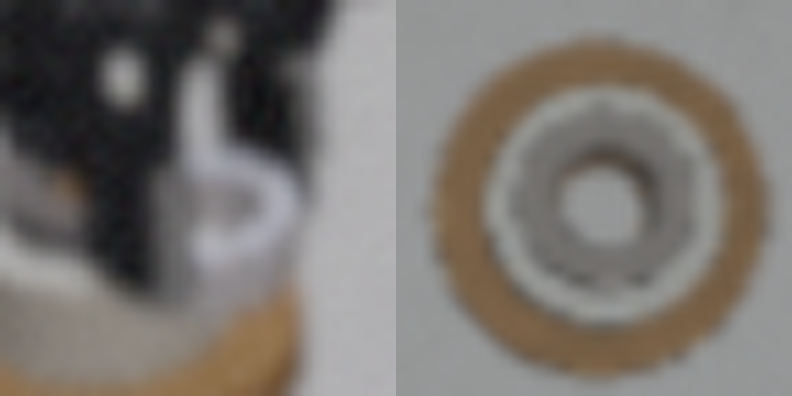

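The ring is held flat, about 10 mm to the +x side of the jaw centre. In the top crop the spacer hole is at (603,205). I set the ring on the table here and back off.

```bash
python3 -m inch '[0,0,-35,0,0,0,30,0,0,-70,0,0,0,30,0,0,-95,0,0,0,30,0,0,-112,0,0,0,30,0,0,-120,0,0,0,30,0,0,-125,0,0,0,30,0,0,-125,0,0,0,30,0,0,-125,0,0,0,30]'
python3 -m inch '[0,0,0,0,0,0,60,0,0,0,0,0,0,75,0,0,0,0,0,0,75,0,0,0,0,0,0,75,0,0,15,0,0,0,75,0,0,40,0,0,0,75,0,0,80,0,0,0,75,0,0,110,0,0,0,75]'
python3 -m inch '[-35,20,0,0,0,0,75,-70,40,0,0,0,0,75,-105,60,0,0,0,0,75,-140,80,0,0,0,0,75,-175,100,0,0,0,0,75,-175,100,0,0,0,0,75]'
python3 - <<'E'
from h import *
np.set_printoptions(precision=4,suppress=True)
I=bot.camera("side");J=bot.camera("top");P=proj("side",(.548,-.063,.01)).astype(int);Q=proj("top",(.548,-.063,.01)).astype(int);print(P,Q)
def crop(im,u,v,w,h,s): return cv2.resize(im[v-h//2:v+h//2,u-w//2:u+w//2],None,fx=s,fy=s,interpolation=cv2.INTER_CUBIC)
S=proj("side",(.457,.062,.05)).astype(int);print(S)
g=lambda a,b:np.hstack([crop(I,*a,36,24,11),crop(J,*b,36,24,11)])
cv2.imwrite("pics/a5.png",np.vstack([g(P,Q),g(S,(346,236))]))
E
```

```text
clock: 7.27
eef_pos: [0.5409, -0.0602, 0.0293]
tool_rot: [0.139, 0.99, 0.0, 0.001]
ft_force: [0.5, 0.1, 0.5]
grip_width: 0.0352
grasp_force: 60.1
clock: 7.93
eef_pos: [0.5401, -0.0605, 0.1404]
tool_rot: [0.14, 0.99, 0.0, 0.0]
ft_force: [1.2, -0.4, 0.3]
grip_width: 0.064
grasp_force: 0.0
clock: 8.43
eef_pos: [0.3566, 0.041, 0.1371]
tool_rot: [0.138, 0.99, -0.0, -0.004]
ft_force: [-0.5, -0.8, 0.1]
grip_width: 0.0641
grasp_force: 0.0
[295 291] [384 207]
[280 244]
```

View pics/a5.png

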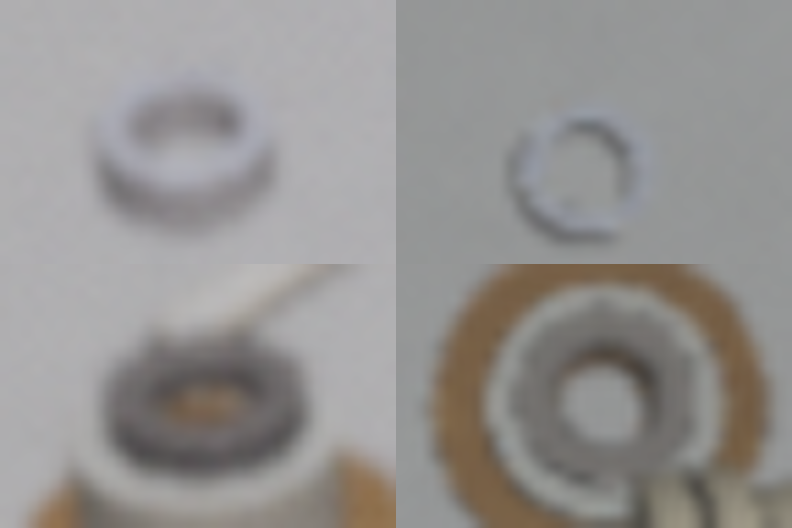

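Ring on the table: side crop top centre (185,140), top crop (584,169). Spacer: side hole centre (207,402), top centre (604,400).

Run:
```python
from h import *
np.set_printoptions(precision=4,suppress=True)
f=lambda x,y,u0,v0:(u0+(x+.5)/11-.5,v0+(y+.5)/11-.5)
def both(n,a,b,z): print(n,"side",onz("side",a,z),"top",onz("top",b,z),"tri",tri(a,b))
both("ring",f(185,139,277,279),f(188,169,366,195),.016)
both("spacer",f(206,138,262,232),f(208,137,328,224),.060)
```

```text
ring side [ 0.5443 -0.0688  0.016 ] top [ 0.5407 -0.0563  0.016 ] tri [ 0.5409 -0.0583  0.0074]
spacer side [0.4613 0.0504 0.06  ] top [0.4553 0.0634 0.06  ] tri [0.4557 0.0627 0.0512]
```

The top view agrees with the TCP at release; the side view is coarse in depth. So I use the top view, with the spacer at about (0.455, 0.062). Next I go over it and down.

```bash
python3 -m inch '[0,0,0,0,0,0,82]'; python3 -m inch '[30,8,0,0,0,0,82,60,15,0,0,0,0,82,90,21,0,0,0,0,82,90,21,0,0,0,0,82,90,21,0,0,0,0,82]'
```

```text
clock: 8.62
eef_pos: [0.3663, 0.0396, 0.1391]
tool_rot: [0.139, 0.99, 0.0, 0.001]
ft_force: [-0.7, 0.0, 1.2]
grip_width: 0.0697
grasp_force: 0.0
clock: 9.03
eef_pos: [0.4578, 0.0602, 0.138]
tool_rot: [0.14, 0.99, 0.0, 0.0]
ft_force: [-0.2, -0.2, -0.4]
grip_width: 0.0699
grasp_force: 0.0
```

```bash
python3 -m inch '[0,2,-20,0,0,0,82,-1,2,-38,0,0,0,82,-1,2,-52,0,0,0,82,-1,2,-62,0,0,0,82,-1,2,-66,0,0,0,82,-1,2,-66,0,0,0,82]'
python3 -m inch '[0,0,0,0,0,0,40,0,0,0,0,0,0,40,0,0,0,0,0,0,40,0,0,0,0,0,0,40,0,0,0,0,0,0,40,0,0,0,0,0,0,40]' 
python3 -m inch '[0,0,2,0,0,0,40,0,0,6,0,0,0,40,0,0,15,0,0,0,40,0,0,35,0,0,0,40,0,0,60,0,0,0,40,0,0,80,0,0,0,40,0,0,80,0,0,0,40]'
python3 - <<'E'
from h import *
def crop(im,u,v,w,h,s): return cv2.resize(im[v-h//2:v+h//2,u-w//2:u+w//2],None,fx=s,fy=s,interpolation=cv2.INTER_CUBIC)
cv2.imwrite("pics/a6.png",crop(bot.camera("side"),281,235,60,60,9))
print(bot.get_obs()["eef_pos"])
E
```

```text
clock: 9.53
eef_pos: [0.453, 0.0619, 0.0714]
tool_rot: [0.14, 0.99, -0.0, -0.001]
ft_force: [-0.4, 1.2, 0.2]
grip_width: 0.0699
grasp_force: 0.0
clock: 10.03
eef_pos: [0.4548, 0.0624, 0.0737]
tool_rot: [0.14, 0.99, 0.0, 0.001]
ft_force: [-1.4, -0.6, 5.8]
grip_width: 0.0445
grasp_force: 60.8
clock: 10.62
eef_pos: [0.4572, 0.063, 0.1571]
tool_rot: [0.139, 0.99, 0.001, 0.004]
ft_force: [1.1, -0.5, 0.1]
grip_width: 0.0445
grasp_force: 61.2
[0.45618761 0.06290068 0.1552099 ]
```

View pics/a6.png

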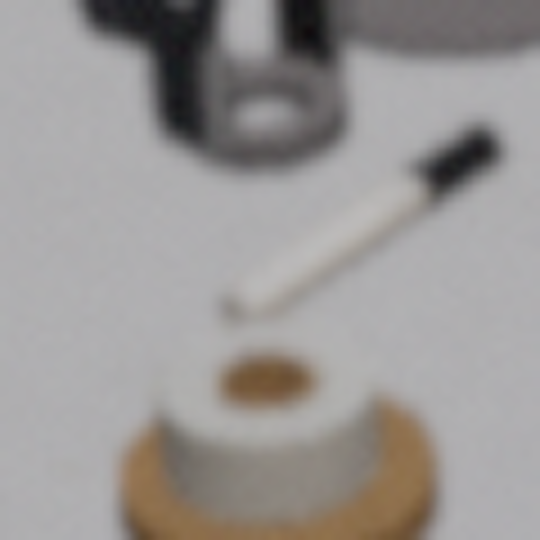

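The spacer is held flat and centred, with its hole at crop (268,98), and the label roll is undisturbed. I carry it to the post.

```bash
python3 -m inch '[20,-28,0,0,0,0,40,45,-62,0,0,0,0,40,70,-97,0,0,0,0,40,95,-132,0,0,0,0,40,120,-167,0,0,0,0,40,145,-202,0,0,0,0,40,165,-230,0,0,0,0,40,172,-240,0,0,0,0,40]' >/dev/null;  python3 -m inch '[0,0,0,0,0,0,40,0,0,0,0,0,0,40,0,0,0,0,0,0,40]'
python3 - <<'E'
from h import *
np.set_printoptions(precision=4,suppress=True)
t=np.array(bot.get_obs()["eef_pos"]);print(t,bot.get_obs()["joint_pos"])
def crop(im,u,v,w,h,s): return cv2.resize(im[v-h//2:v+h//2,u-w//2:u+w//2],None,fx=s,fy=s,interpolation=cv2.INTER_CUBIC)
cv2.imwrite("pics/a7.png",np.hstack([crop(bot.camera("side"),310,305,50,70,8),crop(bot.camera("top"),422,180,50,70,8)]))
print(proj("side",t-[0,0,.014]),proj("side",(.628,-.176,.08)),proj("top",t-[0,0,.014]))
E
```

```text
clock: 11.58
eef_pos: [0.6249, -0.1764, 0.1512]
tool_rot: [0.139, 0.99, 0.0, -0.001]
ft_force: [-0.6, -0.1, 0.1]
grip_width: 0.0443
grasp_force: 61.2
[ 0.6249 -0.1764  0.1512] [-0.2754  0.5946  0.2754  1.2545  0.0004  0.0039]
[307.2508 283.9648] [309.5951 305.6979] [429.9605 174.0749]
```

View pics/a7.png

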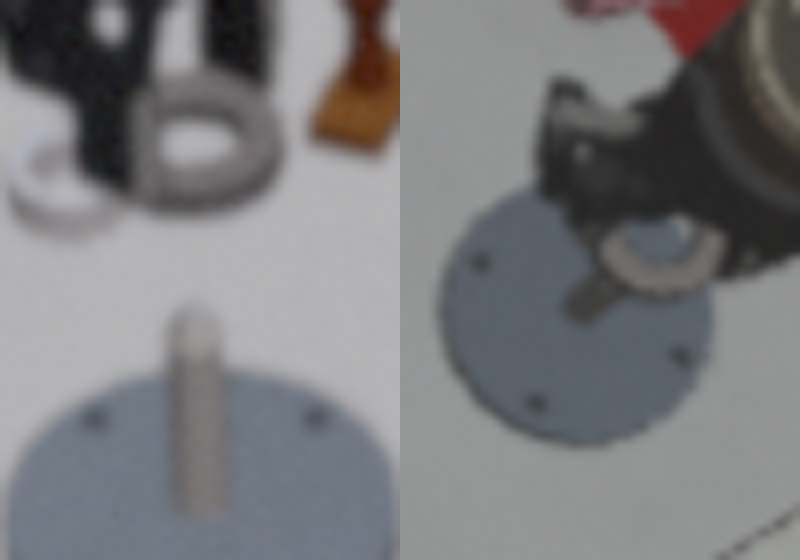

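Side view: the spacer appears about 7 mm right of the post axis. In the top view its hole sits a few mm to +x and +y of the post line. I shift by (-4,-4) mm, lower over the tapered tip, and feel for contact.

```bash
python3 -m inch '[-2,-2,-15,0,0,0,40,-4,-4,-30,0,0,0,40,-4,-4,-42,0,0,0,40,-4,-4,-50,0,0,0,40,-4,-4,-50,0,0,0,40,-4,-4,-50,0,0,0,40]'
python3 - <<'E'
from h import *
np.set_printoptions(precision=4,suppress=True)
t=np.array(bot.get_obs()["eef_pos"]);print(t)
bot.camera("side")
for n in("spacer","label_holder"):
    for q in bot.silhouettes("side",n)[:2]:
        k=np.argwhere(q["mask"]);print(n,round(q["confidence"],2),len(k),k.min(0),k.max(0))
        if n=="spacer" and len(k)<900:
            for v in range(k.min(0)[0],k.max(0)[0]+1):
                c=k[k[:,0]==v][:,1];print(v,c.min(),c.max(),len(c),end=" | ")
E
```

```text
clock: 12.18
eef_pos: [0.6218, -0.1806, 0.1024]
tool_rot: [0.139, 0.99, 0.0, -0.0]
ft_force: [0.4, 0.2, 0.7]
grip_width: 0.0447
grasp_force: 61.2
[ 0.6218 -0.1806  0.1024]
spacer 0.63 202 [298 303] [316 318]
298 305 309 5 | 299 304 312 9 | 300 304 314 11 | 301 304 315 12 | 302 304 317 14 | 303 304 317 14 | 304 305 318 14 | 305 311 318 8 | 306 312 318 7 | 307 313 318 6 | 308 312 318 7 | 309 311 318 8 | 310 305 318 14 | 311 304 317 14 | 312 304 317 14 | 313 304 316 13 | 314 303 314 12 | 315 303 313 11 | 316 303 311 9 | label_holder 0.75 1487 [317 286] [354 334]
```

The spacer's right edge at column 318.5 with a 19 px width puts its centre at about 309, on the post axis (about 308.9). I lower further.

```bash
python3 -m inch '[0,0,-4,0,0,0,40,0,0,-8,0,0,0,40,0,0,-12,0,0,0,40,0,0,-12,0,0,0,40]'
python3 -m inch '[0,0,-4,0,0,0,40,0,0,-8,0,0,0,40,0,0,-12,0,0,0,40,0,0,-12,0,0,0,40]'
```

```text
clock: 12.67
eef_pos: [0.6213, -0.1813, 0.089]
tool_rot: [0.139, 0.99, 0.0, -0.001]
ft_force: [0.8, 0.5, 0.0]
grip_width: 0.0442
grasp_force: 61.2
clock: 13.0
eef_pos: [0.6214, -0.1812, 0.077]
tool_rot: [0.139, 0.99, 0.0, -0.001]
ft_force: [0.3, -0.7, -0.9]
grip_width: 0.0443
grasp_force: 61.2
```

```bash
python3 -m inch '[0,0,-6,0,0,0,40,0,0,-12,0,0,0,40,0,0,-18,0,0,0,40,0,0,-23,0,0,0,40,0,0,-27,0,0,0,40,0,0,-30,0,0,0,40,0,0,-33,0,0,0,40,0,0,-35,0,0,0,40]'; python3 -m inch '[0,0,0,0,0,0,40,0,0,0,0,0,0,40]'
```

```text
clock: 13.67
eef_pos: [0.622, -0.1814, 0.0429]
tool_rot: [0.139, 0.99, 0.0, -0.0]
ft_force: [-0.0, -0.2, 0.5]
grip_width: 0.0446
grasp_force: 61.2
clock: 13.83
eef_pos: [0.6221, -0.1814, 0.0433]
tool_rot: [0.139, 0.99, 0.0, 0.0]
ft_force: [0.4, -0.4, -0.2]
grip_width: 0.0441
grasp_force: 61.2
```

```bash
python3 -m inch '[0,0,-3,0,0,0,40,0,0,-4,0,0,0,40,0,0,-4,0,0,0,75,0,0,-4,0,0,0,75,0,0,-4,0,0,0,75,0,0,-4,0,0,0,75,0,0,-4,0,0,0,75]'; python3 -m inch '[0,0,20,0,0,0,75,0,0,50,0,0,0,75,0,0,80,0,0,0,75,0,0,110,0,0,0,75,-25,20,120,0,0,0,100,-50,50,120,0,0,0,100,-80,80,120,0,0,0,100,-110,110,120,0,0,0,100]'
python3 - <<'E'
from h import *
np.set_printoptions(precision=4,suppress=True)
t=np.array(bot.get_obs()["eef_pos"]);print(t)
def crop(im,u,v,w,h,s): return cv2.resize(im[v-h//2:v+h//2,u-w//2:u+w//2],None,fx=s,fy=s,interpolation=cv2.INTER_CUBIC)
I=bot.camera("side");J=bot.camera("top")
cv2.imwrite("pics/a8.png",np.vstack([np.hstack([crop(I,311,326,36,26,11),crop(J,420,182,36,26,11)]),np.hstack([crop(I,282,248,36,26,11),crop(J,346,236,36,26,11)])]))
E
```

```text
clock: 14.42
eef_pos: [0.6222, -0.1815, 0.0395]
tool_rot: [0.139, 0.99, -0.0, 0.0]
ft_force: [0.3, -0.4, 0.0]
grip_width: 0.0636
grasp_force: 0.0
clock: 15.08
eef_pos: [0.5122, -0.0718, 0.1597]
tool_rot: [0.14, 0.99, 0.0, 0.001]
ft_force: [0.9, 0.6, -0.3]
grip_width: 0.0854
grasp_force: 0.0
[ 0.5122 -0.0718  0.1597]
```

View pics/a8.png

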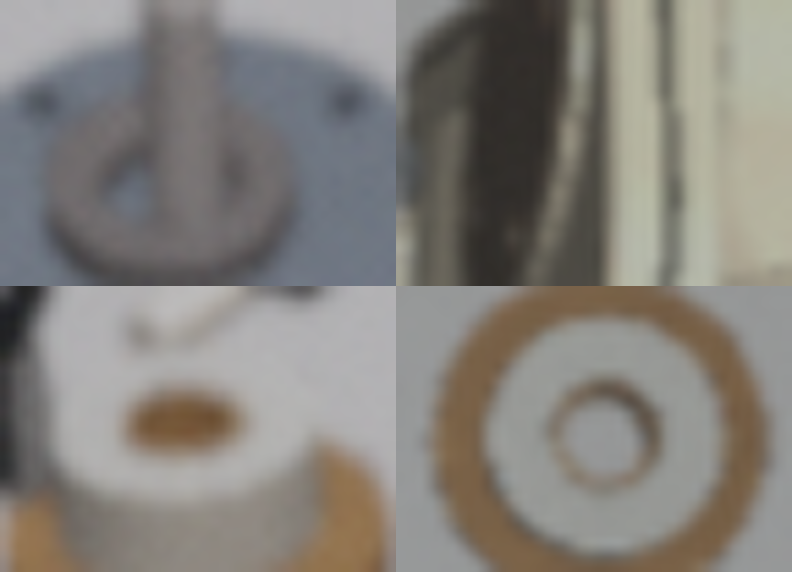

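The spacer is seated round the post, flat, with the post about 3 mm to the right of the hole centre. The label roll is centred at top crop (605,434), about (0.456, 0.062). Now I fetch the label roll.

```bash
python3 -m inch '[-14,32,0,0,0,0,100,-28,65,0,0,0,0,100,-43,97,0,0,0,0,100,-57,130,0,0,0,0,100,-57,131,-20,0,0,0,100,-57,131,-50,0,0,0,100,-57,131,-75,0,0,0,100,-57,131,-80,0,0,0,100]';python3 -m inch '[0,0,0,0,0,0,100,0,0,0,0,0,0,100]'
```

```text
clock: 15.85
eef_pos: [0.4537, 0.0584, 0.0762]
tool_rot: [0.139, 0.99, -0.001, -0.003]
ft_force: [-0.8, 0.4, -0.8]
grip_width: 0.0851
grasp_force: 0.0
clock: 16.02
eef_pos: [0.4569, 0.0583, 0.08]
tool_rot: [0.14, 0.99, 0.0, 0.0]
ft_force: [0.5, -0.4, 0.1]
grip_width: 0.085
grasp_force: 0.0
```

```bash
python3 -m inch '[-1,0,-8,0,0,0,100,-2,0,-16,0,0,0,100,-2,0,-20,0,0,0,100,-2,0,-20,0,0,0,100]';python3 -m inch '[0,0,-6,0,0,0,100,0,0,-11,0,0,0,100,0,0,-11,0,0,0,100]'; python3 -m inch '[0,0,0,0,0,0,60,0,0,0,0,0,0,60,0,0,0,0,0,0,60,0,0,0,0,0,0,60,0,0,0,0,0,0,60,0,0,0,0,0,0,60]'
```

```text
clock: 16.35
eef_pos: [0.4535, 0.0583, 0.0586]
tool_rot: [0.14, 0.99, -0.0, -0.001]
ft_force: [-0.2, 0.2, 0.8]
grip_width: 0.0853
grasp_force: 0.0
clock: 16.6
eef_pos: [0.4535, 0.0584, 0.0474]
tool_rot: [0.139, 0.99, -0.0, -0.001]
ft_force: [0.2, -0.1, -0.7]
grip_width: 0.0852
grasp_force: 0.0
clock: 17.1
eef_pos: [0.4544, 0.0587, 0.0492]
tool_rot: [0.139, 0.99, 0.0, 0.0]
ft_force: [-1.2, 0.0, 5.8]
grip_width: 0.062
grasp_force: 64.2
```

```bash
python3 -m inch '[0,0,3,0,0,0,60,0,0,10,0,0,0,60,0,0,30,0,0,0,60,0,0,60,0,0,0,60,0,0,90,0,0,0,60,0,0,108,0,0,0,60,0,0,108,0,0,0,60]'; python3 -m inch '[20,-28,0,0,0,0,60,45,-63,0,0,0,0,60,70,-99,0,0,0,0,60,95,-134,0,0,0,0,60,120,-170,0,0,0,0,60,145,-205,0,0,0,0,60,160,-227,0,0,0,0,60,168,-240,0,0,0,0,60]' >/dev/null;  python3 -m inch '[0,0,0,0,0,0,60,0,0,0,0,0,0,60,0,0,0,0,0,0,60]'
python3 - <<'E'
from h import *
t=np.array(bot.get_obs()["eef_pos"]);print(t)
bot.camera("side")
for n in("label_roll",):
    for q in bot.silhouettes("side",n)[:2]:
        k=np.argwhere(q["mask"]);print(n,round(q["confidence"],2),len(k),k.min(0),k.max(0))
        for v in range(k.min(0)[0],k.max(0)[0]+1):
                c=k[k[:,0]==v][:,1];print(v,c.min(),c.max(),len(c),end=" | ") if len(c) else 0
E
```

```text
clock: 17.68
eef_pos: [0.4572, 0.0588, 0.1611]
tool_rot: [0.139, 0.99, 0.001, 0.004]
ft_force: [-0.3, 0.0, -0.3]
grip_width: 0.0621
grasp_force: 65.6
clock: 18.6
eef_pos: [0.6211, -0.1807, 0.1552]
tool_rot: [0.139, 0.99, 0.0, -0.001]
ft_force: [0.2, 0.2, -1.2]
grip_width: 0.0617
grasp_force: 65.6
[ 0.62107386 -0.18068703  0.15520766]
label_roll 0.9 576 [271 294] [300 321]
271 303 308 6 | 272 302 311 10 | 273 301 314 14 | 274 301 316 16 | 275 300 317 18 | 276 300 318 19 | 277 300 319 20 | 278 300 319 20 | 279 299 320 22 | 280 300 320 21 | 281 300 320 21 | 282 300 320 21 | 283 300 320 21 | 284 300 320 21 | 285 300 320 21 | 286 300 321 22 | 287 300 321 22 | 288 300 321 22 | 289 300 321 22 | 290 300 321 22 | 291 300 320 21 | 292 300 320 21 | 293 300 320 21 | 294 300 319 20 | 295 300 318 19 | 296 299 317 19 | 297 294 316 23 | 298 295 315 21 | 299 296 313 18 | 300 299 310 12 |
```

```bash
python3 -m inch '[1,-1,-15,0,0,0,60,2,-1,-30,0,0,0,60,2,-1,-42,0,0,0,60,2,-1,-48,0,0,0,60,2,-1,-52,0,0,0,60,2,-1,-55,0,0,0,60,2,-1,-55,0,0,0,60]'; python3 -m inch '[0,0,-4,0,0,0,60,0,0,-8,0,0,0,60,0,0,-12,0,0,0,60,0,0,-12,0,0,0,60]'
```

```text
clock: 19.28
eef_pos: [0.6241, -0.182, 0.1013]
tool_rot: [0.139, 0.99, 0.0, -0.0]
ft_force: [-1.3, -0.3, -1.1]
grip_width: 0.0623
grasp_force: 65.6
clock: 19.62
eef_pos: [0.6236, -0.1824, 0.0883]
tool_rot: [0.139, 0.99, 0.0, -0.001]
ft_force: [0.0, -0.8, -2.0]
grip_width: 0.0619
grasp_force: 65.6
```

```bash
python3 -m inch '[0,0,-6,0,0,0,60,0,0,-12,0,0,0,60,0,0,-18,0,0,0,60,0,0,-22,0,0,0,60,0,0,-25,0,0,0,60,0,0,-28,0,0,0,60,0,0,-30,0,0,0,60,0,0,-30,0,0,0,60]'
```

```text
clock: 20.28
eef_pos: [0.6239, -0.1825, 0.0587]
tool_rot: [0.139, 0.99, 0.0, -0.0]
ft_force: [-0.0, -0.4, -1.8]
grip_width: 0.0617
grasp_force: 65.6
```

```bash
python3 -m inch '[0,0,-2,0,0,0,60,0,0,-2,0,0,0,60,0,0,-2,0,0,0,95,0,0,-2,0,0,0,95,0,0,-2,0,0,0,95,0,0,-2,0,0,0,95,0,0,-2,0,0,0,95]'; python3 -m inch '[0,0,20,0,0,0,95,0,0,50,0,0,0,95,0,0,80,0,0,0,95,-12,20,90,0,0,0,75,-30,45,90,0,0,0,75,-55,80,90,0,0,0,75,-75,110,90,0,0,0,75,-84,122,90,0,0,0,75]';python3 -m inch '[0,0,0,0,0,0,75,0,0,0,0,0,0,75]'
python3 - <<'E'
from h import *
bot.camera("side")
for n in("label_roll","spacer","label_holder"):
    for q in bot.silhouettes("side",n)[:2]:
        k=np.argwhere(q["mask"]);print(n,round(q["confidence"],2),len(k),k.min(0),k.max(0),q["uv"])
# expected side extents of a seated label roll
a=np.linspace(0,2*np.pi,60)
P=np.array([proj("side",(.628+.033*np.cos(x),-.176+.033*np.sin(x),z)) for x in a for z in(.024,.054)]);print(P.min(0),P.max(0))
E
```

```text
clock: 20.87
eef_pos: [0.6244, -0.1826, 0.0576]
tool_rot: [0.139, 0.99, -0.0, 0.0]
ft_force: [-0.0, -0.8, 0.8]
grip_width: 0.081
grasp_force: 0.0
clock: 21.53
eef_pos: [0.537, -0.0573, 0.1474]
tool_rot: [0.138, 0.99, 0.001, -0.001]
ft_force: [0.4, -0.0, -0.6]
grip_width: 0.064
grasp_force: 0.0
clock: 21.7
eef_pos: [0.5402, -0.0599, 0.148]
tool_rot: [0.139, 0.99, -0.0, 0.001]
ft_force: [-0.8, 0.3, 0.2]
grip_width: 0.0642
grasp_force: 0.0
label_roll 0.61 706 [309 293] [339 323] [304.0, 320.9]
label_roll 0.4 168 [192 306] [208 321] [314.9, 199.0]
label_holder 0.76 1015 [309 285] [354 334] [314.1, 342.8]
[294.60320712 304.93612733] [325.58144243 336.73025009]
```

The label roll shows at rows 309-339 against about 305-337 expected when seated, so it is seated. Now the ring.

```bash
python3 -m inch '[0,0,-30,0,0,0,75,0,0,-60,0,0,0,75,0,0,-85,0,0,0,75,0,0,-102,0,0,0,75,0,0,-112,0,0,0,75,0,0,-118,0,0,0,75,0,0,-118,0,0,0,75,0,0,-118,0,0,0,75]'; python3 -m inch '[0,0,0,0,0,0,30,0,0,0,0,0,0,30,0,0,0,0,0,0,30,0,0,0,0,0,0,30,0,0,0,0,0,0,30,0,0,0,0,0,0,30]' 
python3 -m inch '[0,0,5,0,0,0,30,0,0,20,0,0,0,30,0,0,50,0,0,0,30,0,0,80,0,0,0,30,0,0,110,0,0,0,30,0,0,128,0,0,0,30,0,0,128,0,0,0,30]'
```

```text
clock: 22.57
eef_pos: [0.5409, -0.0609, 0.0298]
tool_rot: [0.14, 0.99, 0.0, 0.001]
ft_force: [0.1, -0.6, -0.1]
grip_width: 0.0641
grasp_force: 0.0
clock: 23.07
eef_pos: [0.5413, -0.0606, 0.0313]
tool_rot: [0.139, 0.99, 0.0, 0.002]
ft_force: [-1.4, -0.8, 3.9]
grip_width: 0.0342
grasp_force: 59.2
clock: 23.65
eef_pos: [0.5434, -0.0608, 0.1632]
tool_rot: [0.139, 0.99, 0.0, 0.005]
ft_force: [0.8, 0.1, -0.0]
grip_width: 0.0346
grasp_force: 59.9
```

```bash
python3 -m inch '[20,-30,0,0,0,0,30,40,-60,0,0,0,0,30,60,-90,0,0,0,0,30,76,-112,0,0,0,0,30,83,-122,0,0,0,0,30,83,-122,0,0,0,0,30,83,-122,0,0,0,0,30]'
python3 - <<'E'
from h import *
t=np.array(bot.get_obs()["eef_pos"]);print(t)
I=bot.camera("side");J=bot.camera("top")
for q in bot.silhouettes("side","retaining_ring")[:2]:
        k=np.argwhere(q["mask"]);print(round(q["confidence"],2),len(k),k.min(0),k.max(0))
def crop(im,u,v,w,h,s): return cv2.resize(im[v-h//2:v+h//2,u-w//2:u+w//2],None,fx=s,fy=s,interpolation=cv2.INTER_CUBIC)
cv2.imwrite("pics/a9.png",np.hstack([crop(I,310,305,50,70,8),crop(J,424,178,50,70,8)]))
E
```

```text
clock: 24.23
eef_pos: [0.6226, -0.1828, 0.1561]
tool_rot: [0.14, 0.99, 0.0, -0.001]
ft_force: [-0.1, 0.7, -1.1]
grip_width: 0.0342
grasp_force: 59.9
[ 0.62259606 -0.18282065  0.15614444]
0.43 117 [281 303] [296 313]
```

View pics/a9.png

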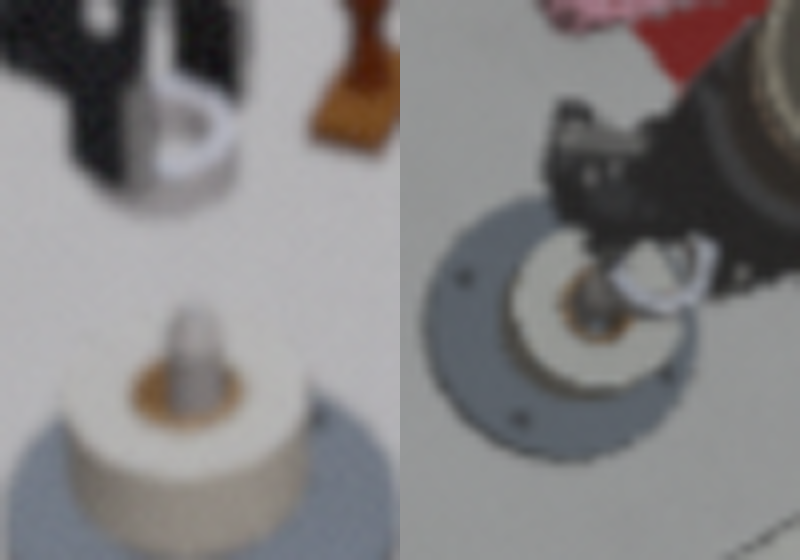

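The label roll is seated flat and concentric on the post. The held ring sits about 2-3 mm left of the post axis in the side view and about 2 mm to -x, -y in the top view. I shift (+2,+2) and lower.

```bash
python3 -m inch '[1,1,-15,0,0,0,30,2,2,-28,0,0,0,30,2,2,-38,0,0,0,30,2,2,-45,0,0,0,30,2,2,-49,0,0,0,30,2,2,-52,0,0,0,30,2,2,-52,0,0,0,30]'; python3 -m inch '[0,0,-4,0,0,0,30,0,0,-8,0,0,0,30,0,0,-12,0,0,0,30,0,0,-14,0,0,0,30,0,0,-14,0,0,0,30]'
```

```text
clock: 24.97
eef_pos: [0.6249, -0.1803, 0.1049]
tool_rot: [0.139, 0.99, 0.0, -0.0]
ft_force: [0.1, -0.1, 0.3]
grip_width: 0.0338
grasp_force: 59.9
clock: 25.38
eef_pos: [0.6247, -0.1805, 0.0905]
tool_rot: [0.139, 0.99, 0.0, -0.001]
ft_force: [0.0, -0.6, -0.4]
grip_width: 0.0342
grasp_force: 59.9
```

```bash
python3 -m inch '[0,0,-2,0,0,0,30,0,0,-4,0,0,0,30,0,0,-4,0,0,0,30,0,0,-4,0,0,0,70,0,0,-4,0,0,0,70,0,0,-4,0,0,0,70,0,0,-4,0,0,0,70,0,0,-4,0,0,0,70]'; python3 -m inch '[0,0,20,0,0,0,70,0,0,45,0,0,0,70,0,0,65,0,0,0,70,-25,35,65,0,0,0,70,-50,70,65,0,0,0,70,-75,100,65,0,0,0,70,-100,130,65,0,0,0,70,-130,160,65,0,0,0,70]'
python3 - <<'E'
from h import *
np.set_printoptions(precision=4,suppress=True)
o=bot.get_obs();print(o["eef_pos"],o["joint_pos"])
I=bot.camera("side");J=bot.camera("top")
def crop(im,u,v,w,h,s): return cv2.resize(im[v-h//2:v+h//2,u-w//2:u+w//2],None,fx=s,fy=s,interpolation=cv2.INTER_CUBIC)
cv2.imwrite("pics/b1.png",np.hstack([crop(I,310,318,40,40,10),crop(J,346,236,40,40,10)]))
E
```

```text
clock: 26.05
eef_pos: [0.6253, -0.1805, 0.0875]
tool_rot: [0.139, 0.99, -0.0, 0.0]
ft_force: [-0.4, -0.0, 0.4]
grip_width: 0.0601
grasp_force: 0.0
clock: 26.72
eef_pos: [0.495, -0.0198, 0.1526]
tool_rot: [0.14, 0.99, 0.0, 0.001]
ft_force: [0.7, 1.4, 0.0]
grip_width: 0.0595
grasp_force: 0.0
[ 0.495  -0.0198  0.1526] [-0.0401  0.2992 -0.1892  1.0808  0.0003  0.2399]
```

View pics/b1.png

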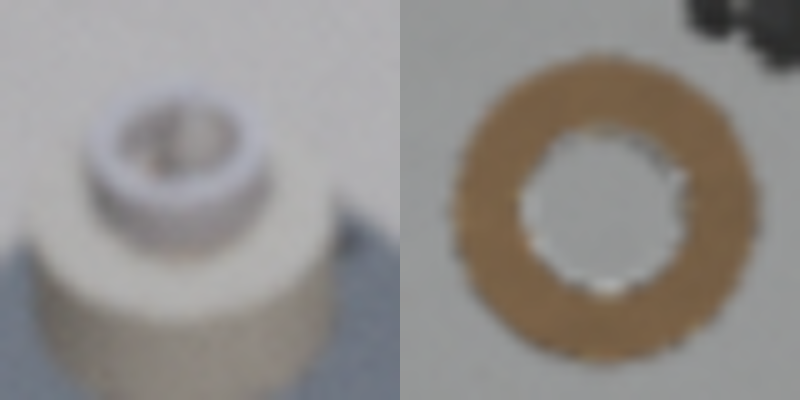

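The ring is seated flat on the label roll with the post through it. The tape centre is at top crop (605,208), about (0.4565, 0.058) in robot coordinates. I grip its wall on the near -y side.

```bash
python3 -m inch '[-24,22,0,0,0,0,50,-48,43,0,0,0,0,50,-48,43,-30,0,0,0,50,-48,43,-60,0,0,0,50,-48,43,-80,0,0,0,50,-48,43,-95,0,0,0,50,-48,43,-95,0,0,0,50,-48,43,-95,0,0,0,50]'; python3 -m inch '[0,0,-8,0,0,0,50,0,0,-16,0,0,0,50,0,0,-22,0,0,0,50,0,0,-25,0,0,0,50,0,0,-25,0,0,0,50]'
python3 -m inch '[0,0,0,0,0,0,10,0,0,0,0,0,0,10,0,0,0,0,0,0,10,0,0,0,0,0,0,10,0,0,0,0,0,0,10,0,0,0,0,0,0,10]'
```

```text
clock: 27.48
eef_pos: [0.4477, 0.0217, 0.0571]
tool_rot: [0.14, 0.99, -0.0, -0.001]
ft_force: [1.0, 0.3, -0.4]
grip_width: 0.0425
grasp_force: 0.0
clock: 27.9
eef_pos: [0.4471, 0.0219, 0.0316]
tool_rot: [0.139, 0.99, -0.0, -0.001]
ft_force: [-0.3, -0.4, -0.4]
grip_width: 0.0429
grasp_force: 0.0
clock: 28.4
eef_pos: [0.448, 0.0221, 0.0329]
tool_rot: [0.139, 0.99, 0.0, 0.0]
ft_force: [-0.5, 1.3, 5.7]
grip_width: 0.0227
grasp_force: 55.9
```

The tape wall is gripped (22.7 mm). I lift it, swing round the robot side of the bag roll, and go to the dish.

```bash
python3 -m inch '[0,0,4,0,0,0,10,0,0,12,0,0,0,10,0,0,30,0,0,0,10,0,0,55,0,0,0,10,0,0,75,0,0,0,10,0,0,75,0,0,0,10]'; python3 -m inch '[-15,20,0,0,0,0,10,-35,45,0,0,0,0,10,-55,72,0,0,0,0,10,-75,100,0,0,0,0,10,-88,128,0,0,0,0,10,-88,158,0,0,0,0,10,-85,185,0,0,0,0,10,-82,215,0,0,0,0,10]'; python3 -m inch '[3,30,0,0,0,0,10,6,60,0,0,0,0,10,9,85,0,0,0,0,10,12,105,0,0,0,0,10,14,115,0,0,0,0,10,14,115,0,0,0,0,10,14,115,0,0,0,0,10]'
python3 - <<'E'
from h import *
np.set_printoptions(precision=4,suppress=True)
o=bot.get_obs();print(o["eef_pos"],o["joint_pos"])
I=bot.camera("side");J=bot.camera("top")
for c,n in(("top","tape_dish"),("side","tape_dish"),("top","tape_roll"),("side","tape_roll")):
    for q in bot.silhouettes(c,n)[:1]:
        k=np.argwhere(q["mask"]);print(c,n,round(q["confidence"],2),len(k),k.min(0),k.max(0))
def crop(im,u,v,w,h,s): return cv2.resize(im[v-h//2:v+h//2,u-w//2:u+w//2],None,fx=s,fy=s,interpolation=cv2.INTER_CUBIC)
cv2.imwrite("pics/b2.png",np.hstack([crop(I,302,195,66,66,6),crop(J,241,255,66,66,6)]))
E
```

```text
clock: 28.9
eef_pos: [0.4506, 0.0219, 0.1114]
tool_rot: [0.14, 0.99, 0.001, 0.004]
ft_force: [1.2, 0.6, -0.8]
grip_width: 0.023
grasp_force: 55.9
clock: 29.57
eef_pos: [0.3647, 0.2376, 0.1069]
tool_rot: [0.139, 0.99, -0.001, -0.0]
ft_force: [0.6, -0.2, -0.9]
grip_width: 0.0227
grasp_force: 56.0
clock: 30.15
eef_pos: [0.3792, 0.3511, 0.1066]
tool_rot: [0.139, 0.99, -0.001, -0.0]
ft_force: [-0.5, -0.7, -1.6]
grip_width: 0.0227
grasp_force: 56.0
[0.3792 0.3511 0.1066] [ 0.7473  0.3867 -0.1943  0.9921 -0.0006  1.0268]
top tape_dish 0.72 322 [238 233] [278 261]
side tape_dish 0.85 642 [192 282] [211 321]
top tape_roll 0.64 79 [243 233] [257 253]
side tape_roll 0.76 246 [173 293] [189 314]
```

View pics/b2.png

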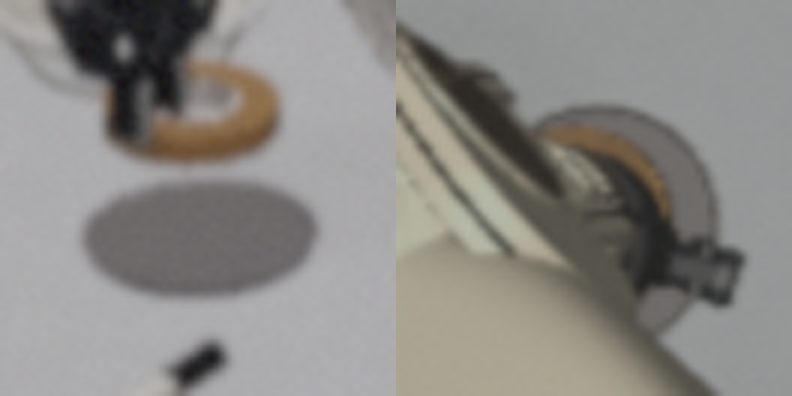

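Side view: the tape is held flat above the dish, its centre (192,112) against the dish at (200,238). I compare its projected extents before lowering.

Run:
```python
from h import *
np.set_printoptions(precision=2,suppress=True)
a=np.linspace(0,2*np.pi,90)
def ext(c,x,y,r,zs):
    P=np.array([proj(c,(x+r*np.cos(t),y+r*np.sin(t),z)) for t in a for z in zs]);return P.min(0),P.max(0)
b=.1066-.0329
for x,y in((.390,.392),(.388,.387)):
    for c in("side","top"): print(x,y,c,"tape",ext(c,x,y,.048,(b,b+.018)),"dish",ext(c,x,y,.066,(.007,)))
f=lambda x,y,u0,v0:(u0+(x+.5)/6-.5,v0+(y+.5)/6-.5)
print("side tape obs",f(103,62,269,162),f(280,162,269,162),"dish",f(83,180,269,162),f(318,297,269,162))
print("top tape top/right",f(590-396,125,208,222),f(672-396,210,208,222),"dish",f(605-396,104,208,222),f(718-396,220,208,222))
```

```text
0.39 0.392 side tape (array([286.56, 169.65]), array([316.54, 187.68])) dish (array([282.46, 189.95]), array([322.5 , 208.94]))
0.39 0.392 top tape (array([217.74, 242.16]), array([252.06, 275.63])) dish (array([219.55, 238.34]), array([261.82, 281.02]))
0.388 0.387 side tape (array([285.38, 170.19]), array([315.43, 188.29])) dish (array([281.3 , 190.51]), array([321.43, 209.59]))
0.388 0.387 top tape (array([219.44, 242.82]), array([253.75, 276.32])) dish (array([221.13, 238.95]), array([263.41, 281.66]))
side tape obs (285.75, 171.91666666666666) (315.25, 188.58333333333334) dish (282.4166666666667, 191.58333333333334) (321.5833333333333, 211.08333333333334)
top tape top/right (239.91666666666666, 242.41666666666666) (253.58333333333334, 256.5833333333333) dish (242.41666666666666, 238.91666666666666) (261.25, 258.25)
```

The tape is within about 3 mm of the dish centre. I shift (+1,+3), lower, and release just above the floor.

```bash
python3 -m inch '[1,3,-15,0,0,0,10,1,3,-30,0,0,0,10,1,3,-44,0,0,0,10,1,3,-54,0,0,0,10,1,3,-61,0,0,0,10,1,3,-65,0,0,0,10,1,3,-67,0,0,0,10,1,3,-67,0,0,0,10]'; python3 -m inch '[0,0,0,0,0,0,10,0,0,0,0,0,0,50,0,0,0,0,0,0,50,0,0,0,0,0,0,50,0,0,0,0,0,0,50,0,0,0,0,0,0,50]'; python3 -m inch '[0,0,10,0,0,0,50,0,0,30,0,0,0,50,0,0,60,0,0,0,50,0,0,90,0,0,0,50,-25,-20,110,0,0,0,50,-55,-45,120,0,0,0,50,-80,-70,120,0,0,0,50,-105,-95,120,0,0,0,50]'; python3 -m inch '[-20,-30,0,0,0,0,50,-40,-60,0,0,0,0,50,-40,-90,0,0,0,0,50,-40,-90,0,0,0,0,50]'
python3 - <<'E'
from h import *
np.set_printoptions(precision=4,suppress=True)
a=np.linspace(0,2*np.pi,90)
I=bot.camera("side");J=bot.camera("top")
for c in("side","top"):
    for n,z in(("tape_roll",.022),("tape_dish",.007),("retaining_ring",.07),("label_roll",.054)):
        for q in bot.silhouettes(c,n)[:1]:
            k=np.argwhere(q["mask"]);print(c,n,round(q["confidence"],2),len(k),k.min(0),k.max(0))
for n,x,y,r,zs in(("tape",.39,.392,.048,(.004,.022)),("dish",.39,.392,.066,(.007,))):
  for c in("side","top"):
    P=np.array([proj(c,(x+r*np.cos(t),y+r*np.sin(t),z)) for t in a for z in zs]);print(n,c,P.min(0)[::-1],P.max(0)[::-1])
def crop(im,u,v,w,h,s): return cv2.resize(im[v-h//2:v+h//2,u-w//2:u+w//2],None,fx=s,fy=s,interpolation=cv2.INTER_CUBIC)
cv2.imwrite("pics/b3.png",np.vstack([np.hstack([crop(I,302,200,50,36,8),crop(J,241,260,50,36,8)]),np.hstack([crop(I,310,318,50,36,8),crop(J,420,182,50,36,8)])]))
E
```

```text
clock: 31.12
eef_pos: [0.3808, 0.3549, 0.0403]
tool_rot: [0.14, 0.99, -0.0, -0.0]
ft_force: [-0.2, -0.6, -1.5]
grip_width: 0.0227
grasp_force: 56.0
clock: 31.62
eef_pos: [0.3808, 0.3551, 0.0406]
tool_rot: [0.139, 0.99, 0.0, 0.0]
ft_force: [-0.4, 0.4, -0.2]
grip_width: 0.0426
grasp_force: 0.0
clock: 32.28
eef_pos: [0.2751, 0.2595, 0.1618]
tool_rot: [0.139, 0.99, 0.001, 0.001]
ft_force: [0.7, -0.6, 0.6]
grip_width: 0.0426
grasp_force: 0.0
clock: 32.62
eef_pos: [0.2331, 0.1657, 0.1603]
tool_rot: [0.141, 0.99, -0.001, -0.0]
ft_force: [-0.3, 1.0, -0.8]
grip_width: 0.0428
grasp_force: 0.0
side tape_roll 0.77 450 [191 288] [208 316]
side tape_dish 0.71 179 [196 283] [211 321]
side retaining_ring 0.46 230 [306 299] [322 317]
side label_roll 0.6 521 [312 294] [339 323]
top tape_roll 0.73 628 [244 225] [274 255]
top tape_dish 0.91 793 [239 220] [280 261]
top label_roll 0.76 267 [171 411] [192 433]
tape side [188.4326 287.6971] [207.0012 317.0705]
tape top [243.7423 224.0612] [275.1888 256.2294]
dish side [189.9456 282.4642] [208.9422 322.5006]
dish top [238.3363 219.554 ] [281.0209 261.8207]
```

View pics/b3.png

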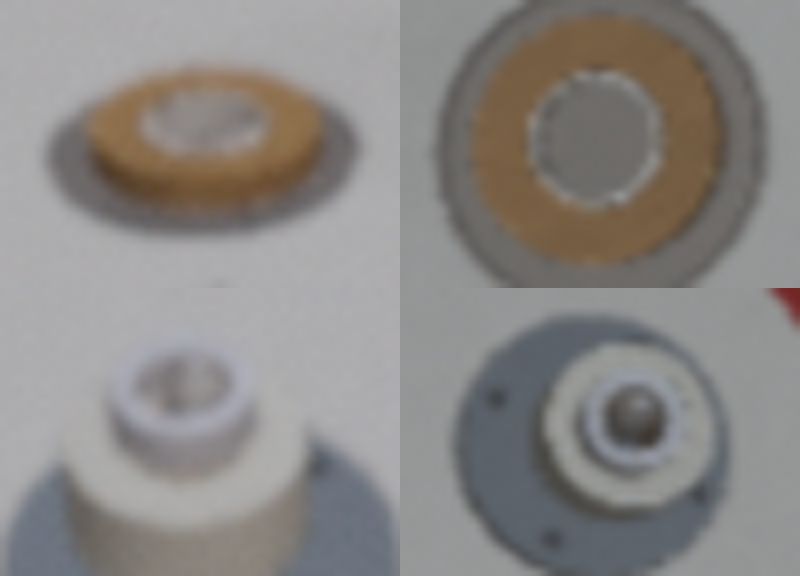

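The tape lies flat in the dish, with its extents within 1 px of the centred model. Label roll and ring are flat and round the post. I hand in.

```bash
python3 -c "
from workcell import bot
print(bot.job_done())"
```

```text
the job is handed in; nothing more can be done
None
```

I refitted the holder (spacer, then label roll, then retaining ring on the post), laid the tape roll flat in the dish, and handed the job in at about 33 s; `job_done()` returned no verdict, but the final camera views show every visible part flat and in place.

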